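Pop a honey jar out of the buffet dispenser and stop it on the track

ROBOT

A 6-joint arm with a two-finger parallel gripper is mounted at the origin on the work surface. World frame = base frame: x ahead of the robot, y to its left, z up, the work surface at z = 0. Lengths are in m, angles in degrees, forces in N, time in s.
With the tool pointing down it reaches from about 0.375 to 0.9 m from the base axis. Payload 3.1 kg.
Tool frame: the origin (TCP) lies midway between the tips of the shut fingers; the grasp point (between the pads) lies 19 mm behind it; z points along the fingers, y is the line along which they close (so a half turn about z gives the same grasp; the last joint's range is limited). The gripper opens to 87 mm and grips with 3 to 60 N. Pads are 19 mm wide; open, the fingers measure 117 mm over their backs; the gripper's body (75 mm by 190 mm) begins 51 mm behind the grasp point.
Start: joints at [-84.884, 30.224, 82.088, -0, 67.689, -10.227], TCP at [0.165, -0.603, 0.223] pointing down, gripper open.
Joint ranges: [-176.69, 176.69], [-43.24, 126.21], [12.49, 139.97], [-82, 262], [0, 151.66], [-163.58, 163.58]. Speed limits (degrees/s): [159.86, 159.86, 180, 180, 180, 180].

INTERFACE

Orientations are given as a 3x3 rotation matrix whose columns are the frame's x, y, z axes.
In Python, from workcell import get_obs, get_image, finish_job gives the robot as it stands.
- The arm moves only by the tool arm_command, never from a script. Its argument "steps" is a list of rows, each an object of numbers: "x", "y", "z": the shift along the world's x, y, z in cm; "ax", "ay", "az": the turn, a rotation vector about the world's x, y, z in rad. In form: [{"x": .., "y": .., "z": .., "ax": .., "ay": .., "az": ..}, ...]. A call has 1 to 10 rows; each row shifts and turns the commanded pose from where the row before left it; what a row does not reach is not made up. A row lasts 1/12 s, in which the tool goes at most 41.7 mm and 7.16 degrees, less where a joint would pass 70% of its speed; a pose out of reach is approached as far as the arm can. A call is refused whole if a number of a shift passes 4.17 or a number of a turn 0.125, either way. A call with a gripper value outside its range is refused whole. "gripper" is the finger opening in cm, from 0 to 8.7, set as the call begins (left out, the last holds). The fingers move at their own pace and stop on an object; the grip force is fixed at half the most. Time passes only in rows, so rows that do not move let the fingers close. It gives the time, the measured TCP pose, the force, the opening and the grip force at its end, in the units of the state.
- get_obs(): the state, without advancing time (a new reading comes with each control period).
- get_image(name): name is "scene" or "top" or "wrist"; returns a dict with "color" (400x640x3 uint8, blue, green, red), "K" (3x3 intrinsics, pixels), "extrinsics" (4x4, takes a point from camera to world coordinates); the wrist camera has in their place "hand_eye" (4x4, takes a point from camera to tool coordinates, whose origin is the TCP and whose axes are the flange's). Camera axes: x right, y up, looking along -z (the intrinsics and any distortion apply to the point x, -y, -z); pixel columns grow to the right and rows downward; lengths in m; the calibration is good to about 2 mm. A picture is of the moment at which its call begins: read the wrist's pose just before it. There is no depth.
- finish_job(): hands the job in; it is judged then, once.
The state is a dict: "time_s": time; "joints": joint angles; "dq": joint speeds; "joint_torque": joint torques, N m; "eef_pos": TCP position; "ee_rot": TCP orientation; "force": force on the tool from outside, world axes, zero at the start; "moment": the same for the moment, N m; "opening": finger opening in m; "gripper_force": force on a finger pad.
Only numpy, scipy, OpenCV 4.12 (cv2) and the standard library are available. Lean on these libraries where they do the work, as an engineer would, in place of code of your own. Each camera call takes 0.05 s, during which the arm holds its last target. There are 200 camera calls.

TASK

Press the red key of the jar dispenser down with one finger, and with the other finger, standing in the track, stop the honey jar that the spring shoots out, before it slides off the open end: it must come to rest upright, completely past the gate and still wholly on the track. Finish while holding it there, the finger still touching the jar (the key may stay pressed or be let go). Do not lift the jar, and leave the spare jars and the other buffet things where they are.

Things in the scene. Friction and masses are not known exactly. Their poses are not given: they have to be found in the camera images.
- dispenser: Low spring dispenser for small jars, fixed: grey base 310 x 200 mm, 8 mm thick; white spring housing at its closed end, x = 127 to 221 mm, 60 mm high. z up, x along the track towards the closed end, y to the red key's side; origin at table level on the track's centre line. The jar waits at x = 95 mm, y = 0 between the orange pusher and the yellow gate, and is shot towards -x.
- track_end (a point): Open end of the track: centre of the floor's edge, x = -70 mm, 25 mm above the table. The level, slippery steel track is 53 mm wide between two clear walls 4 mm thick, whose tops are 16 mm above the floor (outer faces at y = +-30.5 mm).
- gate (a point): Top of the yellow gate in front of the waiting jar: 6 mm thick (x = 65 to 71 mm), 30 mm wide, 7.5 mm above the track floor. It is one piece with the red key and sinks below the floor, freeing the jar, when the key is about 8 mm down.
- pusher (a joint): Travel of the orange spring pusher behind the jar, towards the open end: 0 = loaded, 0.17 m = fully out. Pushes with about 1 N (0.4 N fully out), so a freed jar runs at some 0.3 to 0.5 m/s and is over the open end in about 0.6 s; a jar that is stopped goes on being pushed.
- key_top (a point): Centre of the top of the red key, a plate 36 mm along the dispenser's x and 28 mm along its y, 10 mm thick, beside the track at x = -12, y = 55 mm. Its top is 46 mm above the table when up, 34 mm when fully down; then a fingertip in the track at the same height is 9 mm above the track floor.
- key (a joint): Travel of the red key, straight down: 0 = up, 0.012 m = fully down. It takes about 2 N to start and 4.5 N at the bottom, and springs back up.
- stop_place (a point): Point on the track floor's centre line, 55 mm across from the key's centre (x = -12, y = 0 mm, 25 mm above the table). A finger standing here stops the jar past the gate: the jar's centre then lies about 34 mm from the finger's centre, towards +x.
- jar: The honey jar to pop and stop: amber glass, white lid, 48 mm across, 42 mm tall, about 90 g, origin at the centre of its underside. Past the gate and wholly on the track means its centre lies between x = -46 mm and x = +41 mm in the dispenser's frame.
- spare_a: Bystander: spare jam jar with yellow lid on the dispenser's base, on the side away from the key, 48 mm across, 42 mm tall, about 90 g, origin at the centre of its underside.
- spare_b: Bystander: second spare jar with yellow lid on the dispenser's base, farther back, 48 mm across, 42 mm tall, about 90 g, origin at the centre of its underside.
- mustard: Bystander: yellow mustard bottle, 64 mm across, 150 mm tall, origin at the centre of its underside.
- cup: Bystander: red cup, 80 mm across, 95 mm tall, origin at the centre of its underside.
- plates: Bystander: stack of white plates, 210 mm across, 34 mm tall, origin at the centre of its underside.
- spoon: Bystander: black-handled serving spoon lying on the table along its own x axis, handle to -x.
Not all that is in view belongs to the job. There is more than one size of the jar; the job needs the middle-sized.

How it is judged (in metres and radians):
On the way, in this order (a step that is already met when the one before it is completed fails the run):
1. the red key is pressed down far enough to drop the gate (value of joint key above 0.008 m).
2. the popped jar is stopped by a finger, past the gate and on the track (x of jar in the frame of dispenser between -0.048 and 0.043 m and linear speed of jar below 0.03 m/s and contact force between the fingers and jar above 0.05 N), for 0.3 s.
At the end, for the whole second after the job is handed in: A finger presses on the honey jar (over 0.05 N), which stands upright (0.12 rad) on the track floor (6 mm), centred across it, at rest (20 mm/s), past the gate and wholly on the track: its centre between x = -48 and +43 mm in the dispenser's frame (x of jar in the frame of dispenser between -0.048 and 0.043 m and y of jar in the frame of dispenser between -0.006 and 0.006 m and z of jar in the frame of dispenser between 0.02 and 0.031 m and angle between jar's own z axis and vertical below 0.12 rad and linear speed of jar below 0.02 m/s and contact force between the fingers and jar above 0.05 N); the arm keeps its last pose, push and grip.
It fails at once if the jar is lifted or climbs off the track floor by more than 12 mm (z of jar in the frame of dispenser above 0.037 m).
It fails at once if the jar slides off the open end of the track (x of jar in the frame of dispenser below -0.062 m or z of jar in the frame of dispenser below 0.015 m).
It fails at once if the jar is tipped over (angle between jar's own z axis and vertical above 0.5 rad).
It fails at once if a spare jar or another buffet thing is moved by more than 30 mm (distance of any of spare_a, spare_b, mustard, cup, plates, spoon from where it was at the start of the episode above 0.03 m).
It also fails if it takes over 32 s, if anything falls off the work surface, if the arm or the gripper's body presses on something with over 40 N, if the wrist force passes 120 N, or if a joint passes its speed limit or range.

## Working session

There is one attempt and no reset: what is moved stays moved. The work goes in short steps, Python scripts to look and compute and a tool call to move; the robot and the scene stay as the last step left them, time stands still between calls to the robot, and variables do not carry over. Pictures are saved under pics/ and viewed, at most 10 in all, crops included, and the job is handed in when it is done.

Besides the shell and the picture viewer there is one more tool, called after "Request:" as name(argument=value, ...) on one line, values as JSON. arm_command: Moves the arm, as the interface text tells. Its arguments: {"type":"object","properties":{"steps":{"type":"array"},"gripper":{"type":"number"}},"required":["steps"]}

```bash
mkdir -p pics
python3 - <<'E'
from workcell import *
import cv2,numpy as np
o=get_obs();print(o['time_s'],o['eef_pos'],np.round(o['ee_rot'],3),o['opening'])
for n in['top','scene']:
    i=get_image(n);cv2.imwrite(f'pics/{n}.png',i['color']);np.savez(f'pics/{n}.npz',**{k:i[k] for k in('color','K','extrinsics')});print(n,i.keys(),i['K'],np.round(i['extrinsics'],3))
E
```

```text
0.0 [ 0.16534723 -0.60197027  0.22158039] [[ 0.964  0.265 -0.   ]
 [ 0.265 -0.964  0.002]
 [ 0.    -0.002 -1.   ]] 0.08697846543229305
top dict_keys(['color', 'K', 'extrinsics']) [[421.50506314   0.         311.46996121]
 [  0.         421.50506314 199.51889076]
 [  0.           0.           1.        ]] [[ 0.004  0.996 -0.091  0.427]
 [-1.     0.003 -0.007  0.011]
 [-0.006  0.091  0.996  1.295]
 [ 0.     0.     0.     1.   ]]
scene dict_keys(['color', 'K', 'extrinsics']) [[486.45731778   0.         316.74561804]
 [  0.         486.45731778 198.16678236]
 [  0.           0.           1.        ]] [[-0.753 -0.438  0.491  1.217]
 [ 0.658 -0.477  0.583  0.819]
 [-0.021  0.762  0.647  0.975]
 [ 0.     0.     0.     1.   ]]
```

View pics/top.png

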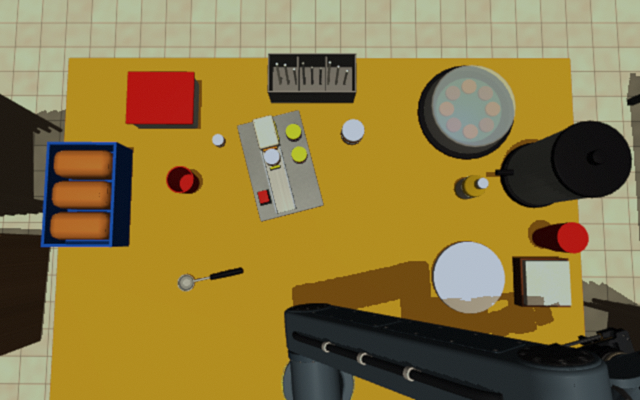

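View pics/scene.png

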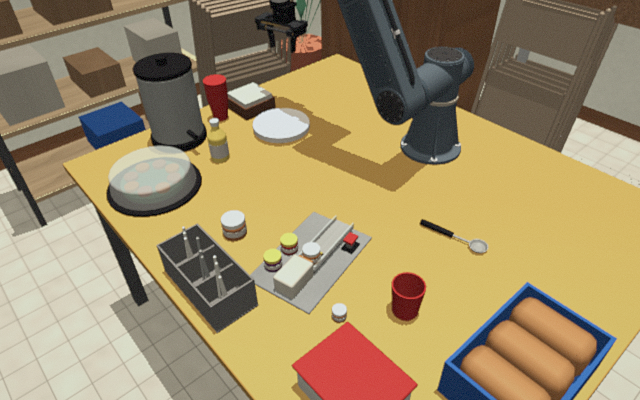

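```bash
cat > h.py <<'E'
import numpy as np,cv2
def ray(d,u,v,z):
    K,E=d['K'],d['extrinsics']
    r=np.array([(u-K[0,2])/K[0,0],-(v-K[1,2])/K[1,1],-1]);r=E[:3,:3]@r
    return E[:3,3]+r*(z-E[2,3])/r[2]
def proj(d,p):
    K,E=d['K'],d['extrinsics'];c=E[:3,:3].T@(np.asarray(p)-E[:3,3])
    return np.array([K[0,2]+K[0,0]*c[0]/-c[2],K[1,2]-K[1,1]*c[1]/-c[2]])
E
python3 - <<'E'
from h import *
T=dict(np.load('pics/top.npz'));S=dict(np.load('pics/scene.npz'))
a=cv2.resize(T['color'][100:230,220:340],None,fx=4.6,fy=4.6,interpolation=cv2.INTER_CUBIC)
b=cv2.resize(S['color'][205:310,245:375],None,fx=4.6,fy=4.6,interpolation=cv2.INTER_CUBIC)
cv2.imwrite('pics/ct.png',a);cv2.imwrite('pics/cs.png',b)
for n,d,(x0,x1,y0,y1) in(('top',T,(225,335,105,225)),('scene',S,(240,375,205,310))):
    c=d['color'][y0:y1,x0:x1];h=cv2.cvtColor(c,cv2.COLOR_BGR2HSV)
    red=((h[...,0]<8)|(h[...,0]>172))&(h[...,1]>150)&(h[...,2]>150)
    v,u=np.nonzero(red);u0,v0=u.mean()+x0,v.mean()+y0
    print(n,'red',len(u),u0,v0,ray(d,u0,v0,.046))
    g=(h[...,1]<60).astype(np.uint8)
    k,l,st,ce=cv2.connectedComponentsWithStats(g);i=1+st[1:,4].argmax()
    m=(l==i).astype(np.uint8)
    cn=max(cv2.findContours(m,0,2)[0],key=cv2.contourArea)
    if n=='top':
        P=np.array([ray(d,p[0][0]+x0,p[0][1]+y0,.008)[:2] for p in cn],np.float32)
        r=cv2.minAreaRect(P);print(r,cv2.boxPoints(r))
E
```

```text
top red 98 262.8775510204082 196.16326530612247 [0.55017239 0.16464585 0.046     ]
((0.6547536849975586, 0.12006409466266632), (0.31370705366134644, 0.19645728170871735), 14.850719451904297) [[ 0.4779634   0.1748098 ]
 [ 0.5283157  -0.01508521]
 [ 0.831544    0.06531839]
 [ 0.78119165  0.25521338]]
scene red 95 350.2736842105263 237.66315789473686 [0.5530427  0.16646784 0.046     ]
```

View pics/ct.png

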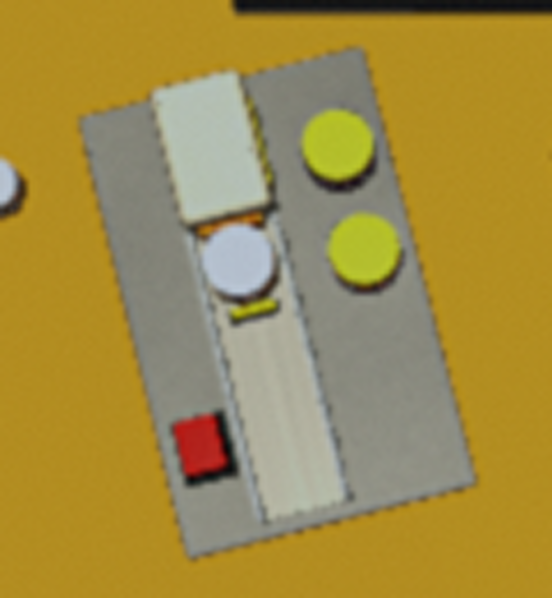

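View pics/cs.png

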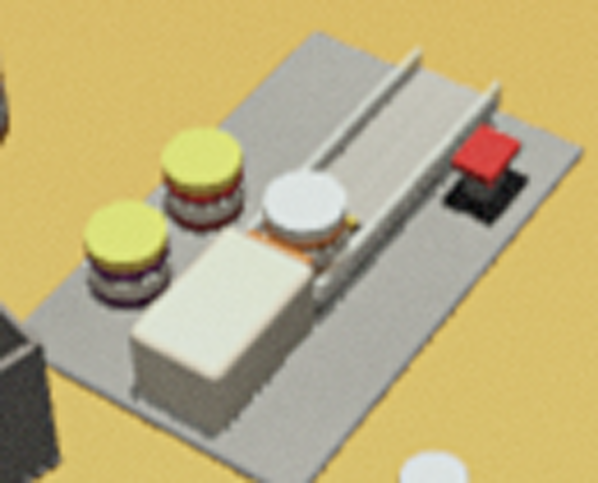

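White-lidded jars in the top view are the small one at (218,140), the large one at (352,131), and the middle one at (272,157). The middle one sits between the orange pusher and the yellow gate, and the crop confirms it's the job jar. The red key is at (263,196). The dispenser yaw is about 14.9°, nearly the tool's yaw of 15.4°. I'll move above the key and track with the opening at 40 mm, which puts the fingers 55 mm apart.

Request:
arm_command(gripper=4.0, steps=[{"x":1.64,"y":3.08},{"x":1.64,"y":3.08},{"x":1.64,"y":3.08},{"x":1.64,"y":3.08},{"x":1.64,"y":3.08},{"x":1.64,"y":3.08},{"x":1.64,"y":3.08},{"x":1.64,"y":3.08},{"x":1.64,"y":3.08},{"x":1.64,"y":3.08}])

```text
schema error: expected keys x, y, z, ax, ay, az
```

Request:
arm_command(steps=[{"x":1.64,"y":3.08},{"x":1.64,"y":3.08},{"x":1.64,"y":3.08},{"x":1.64,"y":3.08},{"x":1.64,"y":3.08},{"x":1.64,"y":3.08},{"x":1.64,"y":3.08},{"x":1.64,"y":3.08},{"x":1.64,"y":3.08},{"x":1.64,"y":3.08}])

```text
schema error: expected keys x, y, z, ax, ay, az
```

Request:
arm_command(steps=[{"x":1.6,"y":3.0,"z":-1.5},{"x":1.6,"y":3.0,"z":-1.5},{"x":1.6,"y":3.0,"z":-1.5},{"x":1.6,"y":3.0,"z":-1.5},{"x":0,"y":0,"z":-1},{},{}])

```text
schema error: expected keys x, y, z, ax, ay, az
```

Request:
arm_command(gripper=4.0, steps=[{"x":1.64,"y":3.08,"z":0,"ax":0,"ay":0,"az":0},{"x":1.64,"y":3.08,"z":0,"ax":0,"ay":0,"az":0},{"x":1.64,"y":3.08,"z":0,"ax":0,"ay":0,"az":0},{"x":1.64,"y":3.08,"z":0,"ax":0,"ay":0,"az":0},{"x":1.64,"y":3.08,"z":0,"ax":0,"ay":0,"az":0},{"x":1.64,"y":3.08,"z":0,"ax":0,"ay":0,"az":0},{"x":1.64,"y":3.08,"z":0,"ax":0,"ay":0,"az":0},{"x":1.64,"y":3.08,"z":0,"ax":0,"ay":0,"az":0},{"x":1.64,"y":3.08,"z":0,"ax":0,"ay":0,"az":0},{"x":1.64,"y":3.08,"z":0,"ax":0,"ay":0,"az":0}])

```text
time_s: 0.93
eef_pos: [0.3297, -0.2929, 0.2224]
ee_rot: [[0.964, 0.264, -0.0], [0.264, -0.964, 0.001], [-0.0, -0.001, -1.0]]
force: [0.8, 0.5, 0.2]
opening: 0.0408
gripper_force: 0.0
```

Request:
arm_command(steps=[{"x":1.64,"y":3.08,"z":0,"ax":0,"ay":0,"az":0},{"x":1.64,"y":3.08,"z":0,"ax":0,"ay":0,"az":0},{"x":1.64,"y":3.08,"z":0,"ax":0,"ay":0,"az":0},{"x":1.64,"y":3.08,"z":0,"ax":0,"ay":0,"az":0},{"x":1.64,"y":3.08,"z":0,"ax":0,"ay":0,"az":0},{"x":1.64,"y":3.08,"z":0,"ax":0,"ay":0,"az":0},{"x":1.64,"y":3.08,"z":0,"ax":0,"ay":0,"az":0},{"x":1.64,"y":3.08,"z":0,"ax":0,"ay":0,"az":0},{"x":1.64,"y":3.08,"z":0,"ax":0,"ay":0,"az":0},{"x":1.64,"y":3.08,"z":0,"ax":0,"ay":0,"az":0}])

```text
time_s: 1.77
eef_pos: [0.4936, 0.0151, 0.2223]
ee_rot: [[0.964, 0.265, -0.001], [0.265, -0.964, -0.0], [-0.001, -0.0, -1.0]]
force: [0.6, -0.9, 0.4]
opening: 0.0401
gripper_force: 0.0
```

Request:
arm_command(steps=[{"x":1.6,"y":3.0,"z":-1.5,"ax":0,"ay":0,"az":0},{"x":1.6,"y":3.0,"z":-1.5,"ax":0,"ay":0,"az":0},{"x":1.6,"y":3.0,"z":-1.5,"ax":0,"ay":0,"az":0},{"x":1.6,"y":3.0,"z":-1.5,"ax":0,"ay":0,"az":0},{"x":0,"y":0,"z":-1,"ax":0,"ay":0,"az":0},{"x":0,"y":0,"z":0,"ax":0,"ay":0,"az":0},{"x":0,"y":0,"z":0,"ax":0,"ay":0,"az":0}])

```text
time_s: 2.35
eef_pos: [0.5561, 0.1331, 0.1516]
ee_rot: [[0.964, 0.265, -0.003], [0.265, -0.964, -0.001], [-0.003, -0.0, -1.0]]
force: [-0.8, -0.7, 0.2]
opening: 0.0399
gripper_force: 0.0
```

Run:
```python
from workcell import *
import cv2,numpy as np
o=get_obs();i=get_image('wrist')
print(o['time_s'],o['eef_pos'],np.round(o['ee_rot'],4),o['opening'],o['force'])
cv2.imwrite('pics/w1.png',i['color']);np.savez('pics/w1.npz',pos=o['eef_pos'],R=o['ee_rot'],**i)
print(i['K'],np.round(i['hand_eye'],3),[k for k in i])
```

```text
2.35 [0.5560857  0.13306278 0.15155644] [[ 9.642e-01  2.653e-01 -3.400e-03]
 [ 2.653e-01 -9.642e-01 -6.000e-04]
 [-3.400e-03 -3.000e-04 -1.000e+00]] 0.039876998419271246 [-0.80742946 -0.71020749  0.229868  ]
[[275.51017318   0.         316.9328877 ]
 [  0.         275.51017318 196.7256495 ]
 [  0.           0.           1.        ]] [[ 0.     0.963  0.271  0.073]
 [ 1.     0.    -0.    -0.   ]
 [-0.     0.271 -0.963 -0.162]
 [ 0.     0.     0.     1.   ]] ['color', 'K', 'hand_eye']
```

View pics/w1.png

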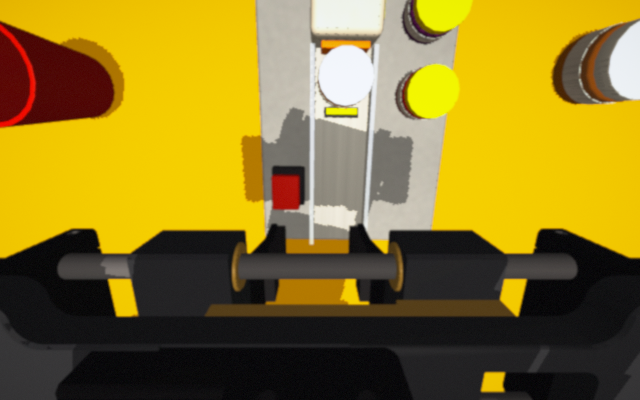

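The wrist view shows the key at (286,191), the gate at (341,112) and the jar lid at (346,75). The fingertips are at (275,235) and (365,235). I'll refine the dispenser pose from this view.

Run:
```python
from h import *
W=dict(np.load('pics/w1.npz'));E=np.eye(4);E[:3,:3]=W['R'];E[:3,3]=W['pos'];W['extrinsics']=E@W['hand_eye']
h=cv2.cvtColor(W['color'],cv2.COLOR_BGR2HSV)
def blob(m,box,z,dis):
    x0,x1,y0,y1=box;v,u=np.nonzero(m[y0:y1,x0:x1]);r=cv2.minAreaRect(np.c_[u+x0,v+y0].astype(np.float32))
    p=ray(W,*r[0],z)[:2];print(r,p);return p
s,V,H=h[...,1],h[...,2],h[...,0]
key=blob(((H<8)|(H>172))&(s>150)&(V>110),(262,312,160,215),.046,0)
gate=blob((H>20)&(H<35)&(s>150)&(V>120),(322,360,106,118),.0325,0)
jar=blob((s<45)&(V>215),(318,375,48,104),.067,0)
A=np.array([[-12,55],[68,0],[95,0]])/1e3;B=np.array([key,gate,jar])
a0,b0=A.mean(0),B.mean(0);M=(B-b0).T@(A-a0);t=np.arctan2(M[1,0]-M[0,1],M[0,0]+M[1,1])
for th in(t,np.radians(15.)):
    R=np.array([[np.cos(th),-np.sin(th)],[np.sin(th),np.cos(th)]]);o=b0-R@a0
    print(np.degrees(th),o,'resid mm',((B-o)@R-A)*1e3,'tcp target',o+R@[-.013,.0275])
print(proj(W,W['pos']))
```

```text
((285.1706848144531, 191.7796173095703), (34.26387023925781, 26.768646240234375), 87.95458984375) [0.55014839 0.16452199]
((341.0, 110.5), (7.0, 30.0), 90.0) [0.64033137 0.13193376]
((345.9999694824219, 75.49999237060547), (55.99999237060547, 54.99999237060547), 0.0) [0.66626705 0.1384588 ]
14.57406764398737 [0.57481508 0.11456265] resid mm [[ 0.69834454 -0.44127725]
 [-0.22069953  0.32621169]
 [-0.477645    0.11506556]] tcp target [0.55531352 0.13790658]
14.999999999999998 [0.57504236 0.11423565] resid mm [[ 0.96934184  0.01590727]
 [-0.3550439   0.19701849]
 [-0.61429795 -0.21292576]] tcp target [0.5553678  0.13743396]
[316.95574463 238.15701347]
```

Request:
arm_command(steps=[{"x":-0.08,"y":0.45,"z":-2,"ax":0,"ay":0,"az":-0.011},{"x":0,"y":0,"z":-2.5,"ax":0,"ay":0,"az":0},{"x":0,"y":0,"z":-2.5,"ax":0,"ay":0,"az":0},{"x":0,"y":0,"z":-2,"ax":0,"ay":0,"az":0},{"x":0,"y":0,"z":-0.7,"ax":0,"ay":0,"az":0},{"x":0,"y":0,"z":0,"ax":0,"ay":0,"az":0},{"x":0,"y":0,"z":0,"ax":0,"ay":0,"az":0},{"x":0,"y":0,"z":0,"ax":0,"ay":0,"az":0}])

```text
time_s: 3.07
eef_pos: [0.5579, 0.1373, 0.0572]
ee_rot: [[0.967, 0.253, 0.003], [0.253, -0.967, 0.0], [0.003, 0.001, -1.0]]
force: [0.1, -0.8, -0.1]
opening: 0.0402
gripper_force: 0.0
```

Run:
```python
from workcell import *
import cv2,numpy as np
o=get_obs();i=get_image('wrist')['color'];j=get_image('scene')['color'][190:300,250:400]
print(o['time_s'],o['eef_pos'],np.round(o['ee_rot'],4),o['opening'],o['force'])
j=cv2.resize(j,None,fx=2.6,fy=2.6,interpolation=cv2.INTER_CUBIC)
c=cv2.resize(i[0:280,180:480],None,fx=1.02,fy=1.02)
k=np.zeros((max(j.shape[0],c.shape[0]),j.shape[1]+c.shape[1],3),np.uint8);k[:j.shape[0],:j.shape[1]]=j;k[:c.shape[0],j.shape[1]:]=c
cv2.imwrite('pics/w2.png',k)
```

```text
3.0667 [0.55785492 0.13733658 0.0571985 ] [[ 9.674e-01  2.532e-01  3.000e-03]
 [ 2.532e-01 -9.674e-01  1.000e-04]
 [ 3.000e-03  7.000e-04 -1.000e+00]] 0.04017017102618289 [ 0.09648037 -0.75347334 -0.10912483]
```

View pics/w2.png

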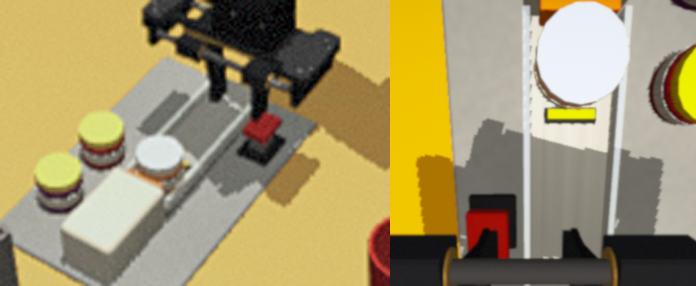

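The fingers line up with the key and the track centre. Pressing now.

Request:
arm_command(steps=[{"x":-0.2,"y":0,"z":-0.5,"ax":0,"ay":0,"az":0},{"x":0,"y":0,"z":-0.5,"ax":0,"ay":0,"az":0},{"x":0,"y":0,"z":-0.3,"ax":0,"ay":0,"az":0},{"x":0,"y":0,"z":-0.3,"ax":0,"ay":0,"az":0},{"x":0,"y":0,"z":-0.3,"ax":0,"ay":0,"az":0},{"x":0,"y":0,"z":0,"ax":0,"ay":0,"az":0},{"x":0,"y":0,"z":0,"ax":0,"ay":0,"az":0},{"x":0,"y":0,"z":0,"ax":0,"ay":0,"az":0}])

```text
time_s: 3.83
eef_pos: [0.5546, 0.1379, 0.0366]
ee_rot: [[0.967, 0.254, -0.0], [0.254, -0.967, 0.0], [0.0, -0.0, -1.0]]
force: [0.3, 0.7, 2.6]
opening: 0.0402
gripper_force: 2.1
```

```bash
cat > look.py <<'E'
from workcell import *
import cv2,numpy as np,sys
o=get_obs();i=get_image('wrist')['color'];j=get_image('scene')['color'][190:300,250:400]
print(o['time_s'],o['eef_pos'],o['opening'],o['force'])
j=cv2.resize(j,None,fx=2.6,fy=2.6,interpolation=cv2.INTER_CUBIC)
c=i[0:280,180:480]
k=np.zeros((max(j.shape[0],c.shape[0]),j.shape[1]+c.shape[1],3),np.uint8);k[:j.shape[0],:j.shape[1]]=j;k[:c.shape[0],j.shape[1]:]=c
cv2.imwrite(sys.argv[1],k)
E
python3 look.py pics/w3.png
```

```text
3.8333 [0.55464834 0.1378964  0.03664555] 0.04022210443400438 [0.26969945 0.73790267 2.63050843]
```

View pics/w3.png

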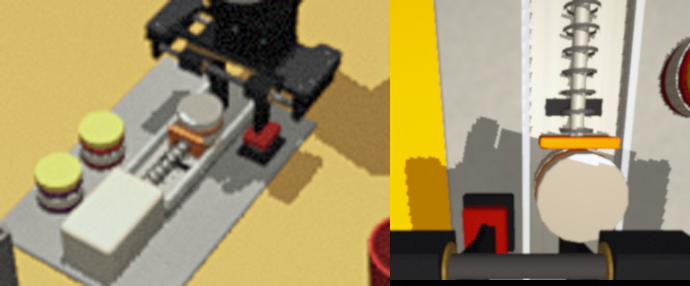

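The jar has popped and is held upright against the finger, well past the gate (dark slot). I'll hold it here briefly, then hand in.

Request:
arm_command(steps=[{"x":0,"y":0,"z":-0.1,"ax":0,"ay":0,"az":0},{"x":0,"y":0,"z":0,"ax":0,"ay":0,"az":0},{"x":0,"y":0,"z":0,"ax":0,"ay":0,"az":0},{"x":0,"y":0,"z":0,"ax":0,"ay":0,"az":0},{"x":0,"y":0,"z":0,"ax":0,"ay":0,"az":0},{"x":0,"y":0,"z":0,"ax":0,"ay":0,"az":0},{"x":0,"y":0,"z":0,"ax":0,"ay":0,"az":0},{"x":0,"y":0,"z":0,"ax":0,"ay":0,"az":0}])

```text
time_s: 4.6
eef_pos: [0.5547, 0.1379, 0.0356]
ee_rot: [[0.967, 0.254, 0.0], [0.254, -0.967, 0.0], [0.0, -0.0, -1.0]]
force: [0.2, 1.6, 4.2]
opening: 0.0401
gripper_force: 2.3
```

```bash
python3 look.py pics/w4.png
```

```text
4.6 [0.55465101 0.13786741 0.03560916] 0.040088780042073426 [0.22221623 1.61330042 4.21257625]
```

View pics/w4.png

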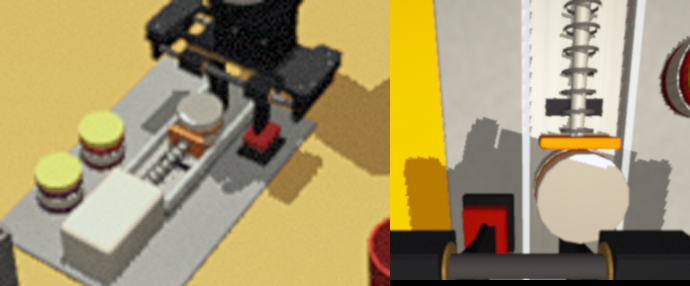

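The picture hasn't changed: the jar is at rest between the pusher and the finger.

```bash
python3 -c "
from workcell import *
print(finish_job())"
```

```text
the job is handed in; nothing more can be done
None
```

I pressed the red key, the honey jar popped out and stopped upright against the finger, past the gate and on the track, and I handed the job in at about 4.6 s still holding it there; the judge's result wasn't shown.

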